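# Refit the pan support and the control knob of a gas hob and hold the knob in

### The arm

A 6-joint arm with a two-finger parallel gripper is mounted at the origin on a cart in front of the work surface, level with it; the furniture and walls round the work are solid. World frame = base frame: x ahead of the robot, y to its left, z up, the work surface at z = 0. Lengths are in m, angles in rad, forces in N, time in s.
With the tool pointing down it reaches from about 0.3 to 0.85 m from the base axis. Payload 4.2 kg.
Tool frame: the origin (TCP) lies at the very end of the fingers, on their centre line; the grasp point (between the pads) lies 19 mm behind it (bot.pinch_z is the z of the grasp point in the tool frame, in m); z points along the fingers, y is the line along which they close (so a half turn about z gives the same grasp; the last joint's range is limited). The gripper opens to 91 mm and grips with 3 to 60 N. Pads are 32 mm wide; open, the fingers measure 118 mm over their backs; the gripper's body (76 mm by 178 mm) begins 60 mm behind the grasp point.
Start: joints at [1.215, 0.32, 1.565, -0, 1.257, -0.02], TCP at [0.189, 0.543, 0.214] pointing down, gripper open.
Joint ranges: [-3.11, 3.11], [-0.84, 2.01], [0.21, 2.61], [-1.34, 4.49], [0.05, 2.63], [-2.56, 2.56]. Speed limits (rad/s): [2.57, 2.57, 3.14, 3.14, 3.14, 3.14].

### API

Orientations are given as a rotation vector (axis times angle).
In Python, from bench import bot, grab_frame gives the robot as it stands.
- The arm moves only by the shell command python3 -m pendant 'ROWS' [FORCE]. ROWS is JSON, one flat list of numbers, 7 for each row, row after row: the closure, from 0 (fully open) to 1 (shut), then the shift along the tool's x, y, z in mm, then the turn, a rotation vector about the tool's x, y, z in rad. In form: [gripper, tx, ty, tz, rx, ry, rz, gripper, tx, ty, tz, rx, ry, rz, ...]. A call has 1 to 8 rows; each row shifts and turns the commanded pose from where the row before left it, along the tool's axes as they then stand; what a row does not reach is not made up. A row lasts 1/8 s, in which the tool goes at most 62.5 mm and 10.7 degrees, less where a joint would pass 70% of its speed; a pose out of reach is approached as far as the arm can. A call is refused whole if a number of a shift passes 62.5 or a number of a turn 0.188, either way. A call with a gripper value outside its range is refused whole. The fingers move at their own pace and stop on an object; FORCE is the grip in N (left out, the last holds). Time passes only in rows, so rows that do not move let the fingers close. It gives the time, the measured TCP pose, the force, the opening and the grip force at its end, in the units of the state.
- bot.get_obs(): the state, without advancing time (a new reading comes with each control period).
- grab_frame(name): name is "scene" or "top"; returns a dict with "color" (400x640x3 uint8, blue, green, red), "fx", "fy", "cx", "cy" (pixels), "R" (3x3) and "t" (3): a world point X has camera coordinates R X + t. Camera axes: x right, y down, z forward; pixel columns grow to the right and rows downward; lengths in m; the calibration is good to about 2 mm. A picture is of the moment at which its call begins. There is no depth.
- bot.hand_in(): hands the job in; it is judged then, once.
The state is a dict: "time_s": time; "q": joint angles; "joint_vel": joint speeds; "tau": joint torques, N m; "position": TCP position; "tool_rot": TCP orientation; "ft_force": force on the tool from outside, world axes, zero at the start; "torque": the same for the moment, N m; "finger_gap": finger opening in m; "grip_force": force on a finger pad.
Only numpy, scipy, OpenCV 4.12 (cv2) and the standard library are available. Lean on these libraries where they do the work, as an engineer would, in place of code of your own. Each camera call takes 0.05 s, during which the arm holds its last target. There are 200 camera calls.

### The job

The little gas hob has been cleaned and is in pieces. Set the pan support flat and square in its recess over the burner and let go of it; then take the control knob, turn it so that the flat in its bore matches the flat of the bare shaft, push it fully home on the shaft and press it right in against the valve spring. Finish while still holding the knob pressed in, so that I can light the burner, and leave the other things on the worktop where they are.

Things in the scene. Friction and masses are not known exactly. Their poses are not given: they have to be found in the camera images.
- hob: Gas hob, a fixed brushed-steel box 300 (x) x 220 (y) x 60 mm high on the worktop. Origin at the centre of its underside; x points to its back, away from the robot. Its flat deck is 60 mm above the origin; the bare control shaft stands at x = -100 mm, y = 0, the recess with the burner is centred at x = +45 mm, y = 0.
- recess (a point): Centre of the floor of the square recess in the hob's deck, axes as the hob's. 135 x 135 mm, floor 54 mm above the worktop, 6 mm deep; the upper 4 mm of the walls slope outwards to a 143 mm mouth. In its middle stands the round burner, 72 mm across at the foot, 56 mm higher up, 27 mm high above the recess floor.
- pan_support: Dark cast pan support, 130 x 130 x 46 mm, 0.32 kg, on the worktop. Origin at the centre of its underside. Square foot frame of bars 10 mm wide, 9 mm high; a post on the middle of each side carries two cross bars along x and y, 10 mm wide, from 36 to 46 mm height, meeting in the middle. Take it by a cross bar some 24 mm from the middle. Fits in any of four square positions.
- knob: Loose black knob, upright on the worktop, 45 g. Cone 48 mm across at the foot, 30 mm at 20 mm height; above it, to 36 mm, a grip bar 13 mm wide along x, square end at x = -18 mm, pointed nose with pale line at x = +26 mm. Origin: centre of underside; x to the nose. D bore from below, 13.8 mm across, 16 mm deep, mouth chamfered 2 mm, its flat on the nose side (+x) 3.4 mm from the axis.
- knob_nose (a point): Point near the knob's nose, at x = +24 mm, 30 mm above its underside.
- shaft_tip (a point): Centre of the top of the bare D-shaft, 86 mm above the worktop (26 above the deck) when not pressed; z up, x points to the shaft's flat. 12 mm across, flat 2.5 mm from the axis, tip bevelled 1.5 mm; turns only stiffly (0.3 N m). Knob fully home: its underside 16 mm below this point, its x (nose) along this x.
- valve (a joint): Angle of the shaft about the vertical, rad, anticlockwise from above; at 0 its flat looks to the back of the hob.
- stem (a joint): How far the shaft is pressed into the hob, m: 0 free, 0.006 fully in. A spring pushes it back with 3.6 N at the start of the stroke and 10.8 N at its end; pressed fully in, the knob's underside is 4 mm above the deck.
- matchbox: Matchbox, 36 x 53 x 15 mm, lying on the worktop; bystander. Origin at the centre of its underside.
- adapter: Small flat black adapter, 36 x 70 x 24 mm, lying on the worktop; bystander. Origin near the centre of its underside.
Mind the look-alikes: they are no part of the job. Leave any blue look-alike of the knob alone.

How it is judged:
On the way, in this order (a step that is already met when the one before it is completed fails the run):
1. the pan support lies flat and square in its recess and is let go (horizontal distance between pan_support and recess below 0.006 m and z of pan_support in the frame of recess below 0.002 m and angle between pan_support's own z axis and vertical below 0.04 rad and (angle between the x axis of pan_support and the x axis of recess, either way round below 0.06 rad or angle between the x axis of pan_support and the y axis of recess, either way round below 0.06 rad) and contact force between the fingers and pan_support below 0.2 N), for 0.3 s.
2. the knob is fully home on the shaft, its flat on the shaft's flat (z of knob in the frame of shaft_tip below -0.0135 m and horizontal distance between knob and shaft_tip below 0.005 m and x of knob_nose in the frame of shaft_tip above 0.02 m and angle between the x axis of knob and the x axis of shaft_tip, either way round below 0.25 rad and angle between knob's own z axis and vertical below 0.15 rad), for 0.2 s.
At the end, for the whole second after the job is handed in: Pan support within 6 mm of the recess centre, at most 2 mm above its floor, square to 0.06 and level to 0.04 rad, untouched; knob at least 13.5 of 16 mm down the shaft, nose on the side of its flat; fingers on the knob (over 1 N) keep the shaft pressed in over 4 of its 6 mm (all of step 1 and all of step 2 and value of joint stem above 0.004 m and contact force between the fingers and knob above 1 N); the arm keeps its last pose, push and grip.
It fails at once if a bystander (matchbox, adapter) is pushed more than 30 mm from its place (distance of any of matchbox, adapter from where it was at the start of the episode above 0.03 m).
It also fails if it takes over 54 s, if anything falls off the work surface, if the arm or the gripper's body presses on something with over 40 N, if the wrist force passes 120 N, or if a joint passes its speed limit or range.

## Working session

There is one attempt and no reset: what is moved stays moved. The work goes in short steps, Python scripts to look and compute and a shell command to move; the robot and the scene stay as the last step left them, time stands still between calls to the robot, and variables do not carry over. Pictures are saved under pics/ and viewed, at most 10 in all, crops included, and the job is handed in when it is done.

```bash
ls; mkdir -p pics
python3 - <<'E'
from bench import bot, grab_frame
import cv2
for n in("scene","top"):
    f=grab_frame(n);cv2.imwrite(f"pics/{n}0.png",f["color"]);print(n,f["fx"],f["fy"],f["cx"],f["cy"],f["R"],f["t"])
print(bot.get_obs(),bot.pinch_z)
E
```

```text
pics
scene 463.7354656137594 463.7354656137594 324.1016894689271 200.00921209998023 [[-0.61717518 -0.78675882 -0.01026433]
 [-0.31743002  0.26090303 -0.91168404]
 [ 0.71995345 -0.55941056 -0.41076374]] [0.34676198 0.23230701 0.72391462]
top 409.3709048188066 409.3709048188066 316.99029074288563 195.67043119121465 [[ 0.00380352 -0.99996181 -0.00786822]
 [-0.98172233 -0.00223672 -0.19030569]
 [ 0.19028082  0.00844824 -0.98169335]] [0.00148219 0.54074601 0.96796541]
{'time_s': 0.1, 'q': array([ 1.21499412e+00,  3.20255469e-01,  1.56552505e+00,  1.85821195e-06,
        1.25742182e+00, -1.99930827e-02]), 'joint_vel': array([ 9.74304419e-05, -3.07659895e-03, -2.09006332e-03,  1.49829024e-04,
       -9.18241305e-04, -2.05476876e-03]), 'tau': array([-8.24402578e-04, -4.13333309e+01, -2.32509863e+01,  7.27959559e-02,
        4.22364625e-02, -8.60806790e-05]), 'position': array([0.18932184, 0.54246821, 0.21320099]), 'tool_rot': array([-5.24962940e-01, -3.09711351e+00,  2.48322209e-03]), 'ft_force': array([-0.4008142 , -0.21800122, -0.66993165]), 'torque': array([-0.0265917 ,  0.04331037,  0.05312354]), 'grip_force': 0.0, 'finger_gap': 0.0914842567471284} -0.0188
```

View pics/scene0.png

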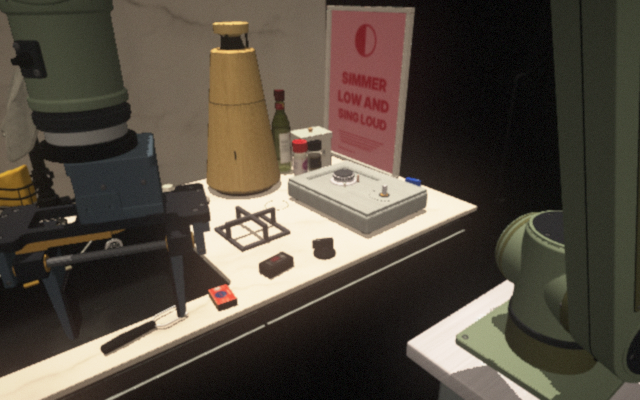

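View pics/top0.png

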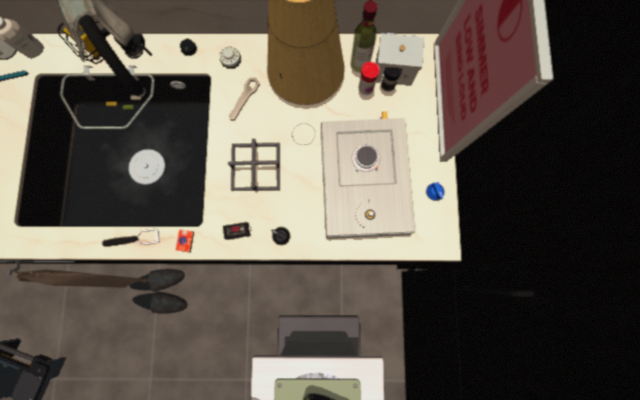

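The top view shows the pan support at (255,166), the hob at (367,178) with its shaft at (370,214), and the black knob at (281,236). The adapter is at (236,230), the matchbox at (185,240) and the blue look-alike at (435,190). I'll enlarge these.

Run:
```python
import cv2,numpy as np
t=cv2.imread("pics/top0.png");s=cv2.imread("pics/scene0.png")
def crop(i,x,y,w,h,k): return cv2.resize(i[y:y+h,x:x+w],None,fx=k,fy=k,interpolation=cv2.INTER_CUBIC)
a=crop(t,220,110,100,150,4);b=crop(t,315,110,100,150,4)
cv2.imwrite("pics/c1.png",np.hstack([a,b]))
a=np.hstack([crop(t,340,190,50,50,6),crop(t,258,212,50,50,6)])
a=np.vstack([a,crop(s,295,160,120,60,5)[:, :600]])
b=crop(s,300,225,50,40,4)
cv2.imwrite("pics/c2.png",a)
```

```text
(no output)
```

View pics/c1.png

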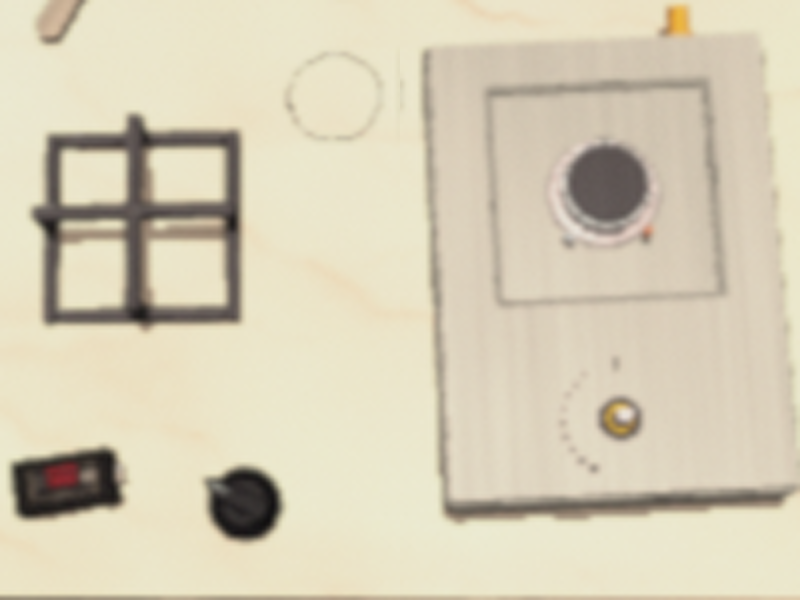

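View pics/c2.png

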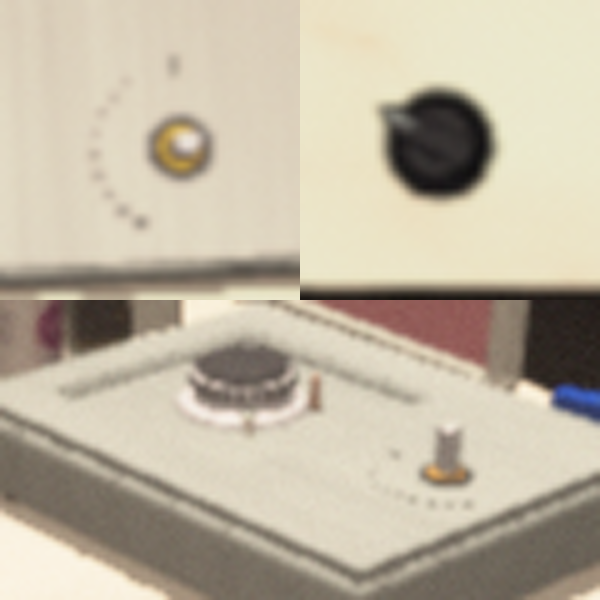

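In the enlarged crops (c1 scaled 4x), the recess mouth corners are at (487,90), (707,80), (726,293) and (500,303). The support's foot corners are at (47,137), (240,131), (240,322) and (45,322). The knob centre is at c2 (439,143) with its nose tip up-left at (380,107), and the shaft is at about c2 (183,146). Next I'll fit the poses and enlarge the shaft.

```bash
cat > h.py <<'E'
import numpy as np,cv2
from scipy.optimize import least_squares
from bench import bot,grab_frame
def proj(f,X): 
    c=np.asarray(X)@np.array(f["R"]).T+f["t"]; return np.c_[f["fx"]*c[:,0]/c[:,2]+f["cx"],f["fy"]*c[:,1]/c[:,2]+f["cy"]]
def ray(f,uv,z):
    R=np.array(f["R"]);o=-R.T@f["t"];d=R.T@[(uv[0]-f["cx"])/f["fx"],(uv[1]-f["cy"])/f["fy"],1];return o+d*(z-o[2])/d[2]
def world(p,P): 
    c,s=np.cos(p[2]),np.sin(p[2]);P=np.asarray(P,float);return np.c_[p[0]+c*P[:,0]-s*P[:,1],p[1]+s*P[:,0]+c*P[:,1],P[:,2]]
def fit(f,P,uv,p0):
    r=least_squares(lambda p:(proj(f,world(p,P))-uv).ravel(),p0);return r.x,np.sqrt(np.mean(r.fun**2))
E
cat > m.py <<'E'
from h import *
f=grab_frame("top");g=grab_frame("scene")
L=lambda a:np.array([[220+(x+.5)/4-.5,110+(y+.5)/4-.5] for x,y in a])
Rr=lambda a:np.array([[315+(x-400+.5)/4-.5,110+(y+.5)/4-.5] for x,y in a])
H=[[.15,.11,.06],[.15,-.11,.06],[-.15,-.11,.06],[-.15,.11,.06]]
m=.0715
M=[[.045+m,m,.06],[.045+m,-m,.06],[.045-m,-m,.06],[.045-m,m,.06]]
A=Rr([(425,50),(760,35),(795,490),(445,503)]);B=Rr([(487,90),(707,80),(726,293),(500,303)])
for nm,P,uv in(("deck",H,A),("mouth",M,B),("both",H+M,np.vstack([A,B]))):
    p,e=fit(f,P,uv,[.55,-.1,0]);print(nm,p,e)
hob=p
a=.065
S=[[a,a,.009],[a,-a,.009],[-a,-a,.009],[-a,a,.009]]
s,e=fit(f,S,L([(47,137),(240,131),(240,322),(45,322)]),[.5,.1,0]);print("support",s,e)
S2=[[a,0,.046],[0,a,.046]]
s,e=fit(f,S+S2,L([(47,137),(240,131),(240,322),(45,322),(135,117),(35,213)]),s);print("support+",s,e)
k=ray(f,(281.2,235.8),.004);n=ray(f,(271.3,229.8),.033);print("knob",k,n,np.arctan2(*(n-k)[1::-1]),np.hypot(*(n-k)[:2]))
sh=world(hob,[[-.1,0,.06],[-.1,0,.086]]);print("shaft",sh,proj(f,sh),proj(g,sh))
np.save("hob.npy",hob)
def up(fr,u,v,r=13,k=22):
    W=2*r*k;A=np.float64([[k,0,W/2-k*u],[0,k,W/2-k*v]])
    return cv2.warpAffine(fr["color"],A,(W,W),flags=cv2.INTER_CUBIC)[:,:400] if 0 else cv2.resize(cv2.warpAffine(fr["color"],A,(W,W),flags=cv2.INTER_CUBIC),(400,400))
pt=proj(f,sh).mean(0);pg=proj(g,sh).mean(0)
cv2.imwrite("pics/s1.png",np.hstack([up(f,*pt),up(g,*pg)]))
E
python3 m.py
```

```text
deck [ 0.59134502 -0.11911615  0.04091078] 1.5741085645409099
mouth [ 0.59328889 -0.12172138  0.05065626] 0.6509857541360885
both [ 0.59228919 -0.12021032  0.04176726] 1.2831870949418331
support [0.62750748 0.16635464 0.02245223] 0.4776890558012712
support+ [0.62729544 0.16603581 0.02185636] 0.4752904425671157
knob [0.4450248  0.09490396 0.004     ] [0.45722571 0.11720673 0.033     ] 1.070214481710925 0.02542196185057488
shaft [[ 0.4923764  -0.12438583  0.06      ]
 [ 0.4923764  -0.12438583  0.086     ]] [[368.9998856  214.56306079]
 [370.27398405 212.98206965]] [[381.94800718 195.40970037]
 [382.39201721 185.48626447]]
```

View pics/s1.png

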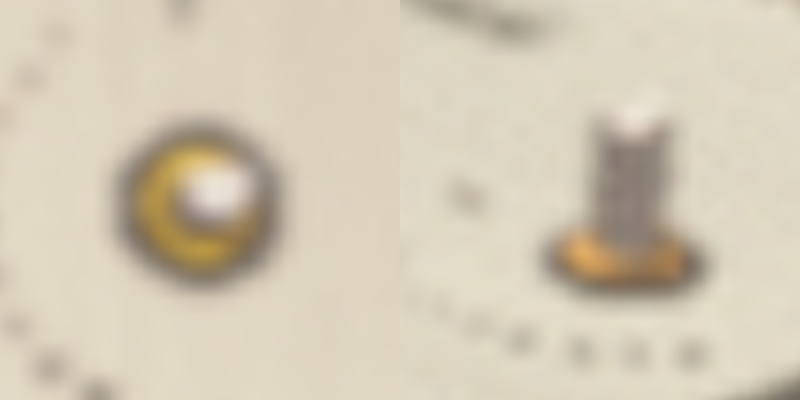

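The shaft's white top is about 10 mm wide across the image and 7.5 mm along it, so the flat seems to face roughly along ±x. I'll render D models at every angle and compare them with both images.

```bash
cat > d.py <<'E'
from h import *
from scipy.optimize import minimize
hob=np.load("hob.npy");K=12;r=7
def D(th,rad,fl,z,c):
    a=np.linspace(0,2*np.pi,120);x=np.minimum(rad*np.cos(a),fl);y=rad*np.sin(a)
    return np.c_[c[0]+np.cos(th)*x-np.sin(th)*y,c[1]+np.sin(th)*x+np.cos(th)*y,np.full(120,z)]
for nm in("top","scene"):
    f=grab_frame(nm);acc=np.mean([grab_frame(nm)["color"].astype(float) for _ in range(6)],0)
    c0=world(hob,[[-.1,0,.06]])[0]
    o=np.round(proj(f,[c0+[0,0,.013]])[0]).astype(int)-r;img=acc[o[1]:o[1]+2*r+1,o[0]:o[0]+2*r+1]
    def cost(p,th,rR=.0125,rG=.0095):
        c=c0+[p[0],p[1],0];n=2*r+1
        lay=[[D(0,rR,1,.06,c)],[D(0,rG,1,.061,c)],[np.vstack([D(th,.006,.0025,.06,c),D(th,.006,.0025,.0845,c)])],[np.vstack([D(th,.006,.0025,.0845,c),D(th,.0045,.001,.086,c)])],[D(th,.0045,.001,.086,c)]]
        lab=np.zeros((n*K,n*K),np.uint8)
        for i,l in enumerate(lay):
            h=cv2.convexHull((((proj(f,l[0])-o+.5)*K)).astype(np.float32)).astype(int);cv2.fillConvexPoly(lab,h,i+1)
        B=[]
        for i in range(6):
            m=cv2.GaussianBlur((lab==i).astype(np.float32),(0,0),.6*K);B.append(cv2.resize(m,(n,n),interpolation=cv2.INTER_AREA).ravel())
        B=np.array(B).T;Y=img.reshape(-1,3);w=np.linalg.lstsq(B,Y,rcond=None)[0]
        return np.sqrt(np.mean((B@w-Y)**2))
    p=np.zeros(2)
    out=[]
    for th in np.arange(0,2*np.pi,np.pi/8):
        q=min((minimize(cost,s,args=(th,),method="Nelder-Mead",options=dict(initial_simplex=[s,[s[0]+.002,s[1]],[s[0],s[1]+.002]],maxfev=50)) for s in([0,0],[-.003,-.002])),key=lambda q:q.fun);out.append((round(float(th),2),round(q.fun,2),*np.round(q.x*1e3,1)))
    print(nm);[print(*x) for x in sorted(out,key=lambda x:x[1])]
E
python3 d.py
```

```text
top
0.0 6.5 1.1 -1.5
0.39 6.53 1.1 -1.5
5.89 7.13 1.1 -1.6
0.79 7.36 1.1 -1.3
5.5 8.01 1.1 -1.6
5.11 8.7 1.0 -1.8
2.75 9.04 0.8 -1.5
1.18 9.08 1.1 -1.3
2.36 9.25 0.8 -1.5
3.14 9.28 0.7 -1.5
4.71 9.35 1.0 -1.8
1.96 9.7 0.8 -1.3
4.32 9.77 0.8 -1.7
3.53 9.87 0.8 -1.8
3.93 9.9 0.8 -1.7
1.57 9.95 1.0 -1.3
scene
1.57 6.07 1.3 -7.3
0.0 6.15 0.9 -7.1
5.89 6.29 0.8 -7.2
5.5 6.31 0.8 -7.2
5.11 6.32 0.8 -7.2
1.18 6.46 1.3 -7.2
1.96 6.52 0.8 -7.2
4.71 6.71 0.8 -7.2
2.36 6.84 0.8 -7.2
0.39 6.97 1.3 -7.1
2.75 7.12 0.8 -7.2
3.14 7.51 0.6 -7.2
4.32 8.58 0.4 -7.4
3.53 8.94 0.4 -7.5
0.79 10.2 1.8 -6.8
3.93 12.21 0.2 -7.8
```

The top view fits the flat best between 0 and 0.2 rad, which agrees with valve ≈ 0 and the hob's yaw of about 0.046. I take the hob at (0.593, -0.1215), the shaft at (0.4935, -0.126) and the recess at (0.638, -0.1195). Now I'll work out the moves to the support.

```bash
cat > go.py <<'E'
# usage: go.py x y z heading(of tool y, mod pi) -> needed shift in tool axes (mm) now, and rz turn
import sys,numpy as np
from scipy.spatial.transform import Rotation as Ro
from bench import bot
o=bot.get_obs();R=Ro.from_rotvec(o["tool_rot"]).as_matrix()
x,y,z,h=map(float,sys.argv[1:5]);cur=np.arctan2(R[1,1],R[0,1])
d=(h-cur+np.pi/2)%np.pi-np.pi/2
print("t",round(o["time_s"],2),"pos",o["position"].round(4),"head",cur.round(3),"tilt",R[:,2].round(3),"q6",o["q"][5].round(2))
print("shift mm",(R.T@(np.array([x,y,z])-o["position"])*1e3).round(1),"rz",round(-d,3),"shift if turned first",((Ro.from_matrix(R)*Ro.from_rotvec([0,0,-d])).as_matrix().T@(np.array([x,y,z])-o["position"])*1e3).round(1),"F",o["ft_force"].round(1),"gap",o["finger_gap"].round(4),"grip",o["grip_force"])
E
python3 go.py .6033 .1655 .15 1.593
```

```text
t 0.9 pos [0.1895 0.5429 0.214 ] head 1.235 tilt [ 0.  0. -1.] q6 -0.02Traceback (most recent call last):
  File "go.py", line 9, in <module>
    print("shift mm",(R.T@(np.array([x,y,z])-o["position"])*1e3).round(1),"rz",round(-d,3),"shift if turned first",((Ro.from_matrix(R)*Ro.from_rotvec([0,0,-d])).as_matrix().T@(np.array([x,y,z])-o["position"])*1e3).round(1),"F",o["ft_force"].round(1),"gap",o["finger_gap"].round(4),"grip",o["grip_force"])
                                                                                                                                                                                                                                                                ^^^^^^^^^^^^^^^^^^^^^
AttributeError: 'float' object has no attribute 'round'
```

```bash
sed -i 's/o\["finger_gap"\].round(4)/round(o["finger_gap"],4)/' go.py; python3 -m pendant '[0,0,0,0,0,0,-0.179,0,0,0,0,0,0,-0.179,0,0,0,0,0,0,0]' 30; python3 go.py .6033 .1655 .15 1.593
```

```text
time_s: 1.27
position: [0.1895, 0.5429, 0.214]
tool_rot: [-0.032, 3.141, 0.0]
ft_force: [-0.3, 0.1, -0.6]
finger_gap: 0.0913
grip_force: 0.0
t 1.27 pos [0.1895 0.5429 0.214 ] head 1.591 tilt [ 0.  0. -1.] q6 -0.38
shift mm [-406.2 -385.7   64. ] rz -0.002 shift if turned first [-405.3 -386.5   64. ] F [-0.3  0.1 -0.6] gap 0.0913 grip 0.0
```

```bash
python3 -m pendant '[0,-41,-39,6,0,0,0,0,-41,-39,6,0,0,0,0,-41,-39,6,0,0,0,0,-41,-39,6,0,0,0,0,-41,-39,6,0,0,0,0,-41,-39,6,0,0,0,0,-41,-39,6,0,0,0,0,-41,-39,6,0,0,0]'; python3 go.py .6033 .1655 .15 1.593
```

```text
time_s: 2.28
position: [0.5257, 0.237, 0.1659]
tool_rot: [-0.029, 3.141, 0.001]
ft_force: [0.9, 0.4, 0.3]
finger_gap: 0.0914
grip_force: 0.0
t 2.27 pos [0.5257 0.237  0.1659] head 1.589 tilt [ 0.001  0.001 -1.   ] q6 -1.19
shift mm [-76.3 -72.9  16. ] rz -0.004 shift if turned first [-76.  -73.2  16. ] F [0.9 0.4 0.3] gap 0.0914 grip 0.0
```

```bash
python3 -m pendant '[0,-38,-36,8,0,0,0,0,-38,-37,8,0,0,0,0,0,0,0,0,0,0,0,0,0,0,0,0,0]'; python3 go.py .6033 .1655 .031 1.593
python3 - <<'E'
from h import *
cv2.imwrite("pics/g1.png",np.hstack([cv2.resize(grab_frame("scene")["color"][130:290,140:340],(800,640))]))
f=grab_frame("top");cv2.imwrite("pics/g1t.png",f["color"])
i=cv2.imread("pics/g1.png")[:300];j=cv2.resize(f["color"][110:260,160:360],(800,600))
cv2.imwrite("pics/g1.png",cv2.resize(np.vstack([cv2.imread("pics/g1.png"),j]),(387,600)))
E
```

```text
time_s: 2.78
position: [0.6015, 0.1671, 0.1497]
tool_rot: [0.031, -3.14, -0.001]
ft_force: [-0.3, 0.1, -0.1]
finger_gap: 0.0912
grip_force: 0.0
t 2.77 pos [0.6015 0.1671 0.1497] head 1.591 tilt [-0.001  0.    -1.   ] q6 -1.34
shift mm [ -1.9  -1.7 118.7] rz -0.002 shift if turned first [ -1.9  -1.7 118.7] F [-0.3  0.1 -0.1] gap 0.0912 grip 0.0
```

View pics/g1.png

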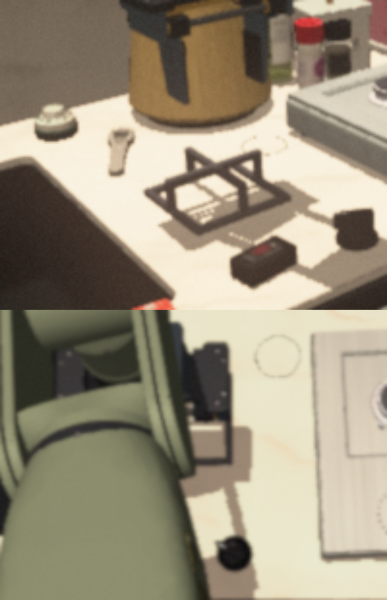

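The fingers hover above the support, straddling the bar. Descend and grip.

```bash
python3 -m pendant '[0,-2,-2,40,0,0,0,0,0,0,40,0,0,0,0,0,0,25,0,0,0,0,0,0,14,0,0,0,0,0,0,0,0,0,0]'; python3 -m pendant '[1,0,0,0,0,0,0,1,0,0,0,0,0,0,1,0,0,0,0,0,0,1,0,0,0,0,0,0,1,0,0,0,0,0,0,1,0,0,0,0,0,0]' 45; python3 go.py .6033 .1655 .031 1.593
```

```text
time_s: 3.5
position: [0.6033, 0.1656, 0.0307]
tool_rot: [0.036, -3.14, 0.0]
ft_force: [-0.1, -0.2, 1.1]
finger_gap: 0.091
grip_force: 0.0
time_s: 4.25
position: [0.604, 0.165, 0.0309]
tool_rot: [0.035, -3.141, -0.0]
ft_force: [0.5, -0.4, 0.4]
finger_gap: 0.0341
grip_force: 0.0
t 4.25 pos [0.604  0.165  0.0309] head 1.593 tilt [-0.  0. -1.] q6 -1.34
shift mm [ 0.7  0.5 -0.1] rz -0.0 shift if turned first [ 0.7  0.5 -0.1] F [ 0.5 -0.4  0.4] gap 0.0341 grip 0.0
```

```bash
python3 -m pendant '[1,0,0,0,0,0,0,1,0,0,0,0,0,0,1,0,0,0,0,0,0,1,0,0,0,0,0,0,1,0,0,0,0,0,0]'; python3 -m pendant '[1,0,0,-25,0,0,0,1,0,0,-50,0,0,0,1,0,0,-50,0,0,0,1,0,0,0,0,0,0,1,0,0,0,0,0,0]'; python3 go.py .6143 -.1205 .16 1.617
```

```text
time_s: 4.88
position: [0.604, 0.1651, 0.0309]
tool_rot: [-0.035, 3.141, 0.0]
ft_force: [-0.1, 0.1, -1.0]
finger_gap: 0.0095
grip_force: 45.0
time_s: 5.5
position: [0.6027, 0.1647, 0.1545]
tool_rot: [0.035, -3.138, 0.001]
ft_force: [0.6, 0.1, -4.4]
finger_gap: 0.0099
grip_force: 45.0
t 5.5 pos [0.6027 0.1647 0.1545] head 1.593 tilt [-0.003 -0.001 -1.   ] q6 -1.34
shift mm [  -5.2 -285.4   -5.3] rz -0.024 shift if turned first [   1.6 -285.4   -5.3] F [ 0.6  0.1 -4.4] gap 0.0099 grip 44.99899864196777
```

Gripped and lifted (gap 9.9 mm, about 3.3 N of load). Carry it over the recess.

```bash
python3 -m pendant '[1,0,0,0,0,0,-0.024,1,0,-45,0,0,0,0,1,0,-50,0,0,0,0,1,0,-50,0,0,0,0,1,0,-50,0,0,0,0,1,0,-50,0,0,0,0,1,1,-40,0,0,0,0,1,0,0,0,0,0,0]';python3 -m pendant '[1,0,0,0,0,0,0,1,0,0,0,0,0,0]'; python3 go.py .6143 -.1205 .125 1.617
python3 - <<'E'
from h import *
cv2.imwrite("pics/g2.png",np.vstack([cv2.resize(grab_frame("scene")["color"][90:240,240:440],(400,300)),cv2.resize(grab_frame("top")["color"][110:260,280:480],(400,300))]))
E
```

```text
time_s: 6.5
position: [0.6152, -0.1226, 0.154]
tool_rot: [0.067, -3.138, 0.0]
ft_force: [-0.2, 0.9, -2.8]
finger_gap: 0.0097
grip_force: 45.0
time_s: 6.75
position: [0.6159, -0.1186, 0.1553]
tool_rot: [0.075, -3.139, -0.001]
ft_force: [-0.3, 0.3, -3.1]
finger_gap: 0.0096
grip_force: 45.0
t 6.75 pos [ 0.6159 -0.1186  0.1553] head 1.618 tilt [-0.001  0.001 -1.   ] q6 -1.83
shift mm [ 1.6 -1.9 30.3] rz 0.001 shift if turned first [ 1.6 -1.9 30.3] F [-0.3  0.3 -3.1] gap 0.0096 grip 44.99908447265625
```

View pics/g2.png

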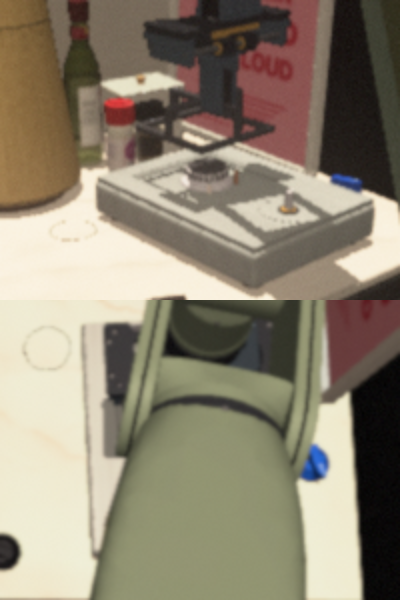

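The support is held level over the recess. Before lowering, I'll use the held support, whose position is known, to check the scene camera, which put the shaft a few mm away from the top camera's estimate.

Run:
```python
from h import *
g=grab_frame("scene")
img=cv2.resize(g["color"][140:215,290:410],None,fx=6.5,fy=6.5,interpolation=cv2.INTER_CUBIC)
cv2.imwrite("pics/g3.png",img)
th=.046;p=[.6159+.024,-.1186+.024*.046,th];a=.065;z=.1553-.031
P=[[a,a,z],[a,-a,z],[-a,-a,z],[-a,a,z]];Q=[[x,y,z+.009] for x,y,z in P]
pr=lambda X:((proj(g,X)-[290,140]+.5)*6.5).round()
print(pr(world(p,P)),pr(world(p,Q)))
h=[.5933,-.1215,.046];m=.0715
print(pr(world(h,[[.045+m,m,.06],[.045+m,-m,.06],[.045-m,-m,.06],[.045-m,m,.06],[-.1,0,.06],[-.1,0,.086],[-.15,.11,.06],[-.15,-.11,.06]])))
```

```text
[[103. 102.]
 [342.  35.]
 [565. 108.]
 [323. 185.]] [[103.  80.]
 [342.  15.]
 [566.  86.]
 [323. 162.]]
[[ 91. 251.]
 [348. 170.]
 [589. 260.]
 [328. 354.]
 [602. 361.]
 [605. 297.]
 [490. 492.]
 [895. 323.]]
```

View pics/g3.png

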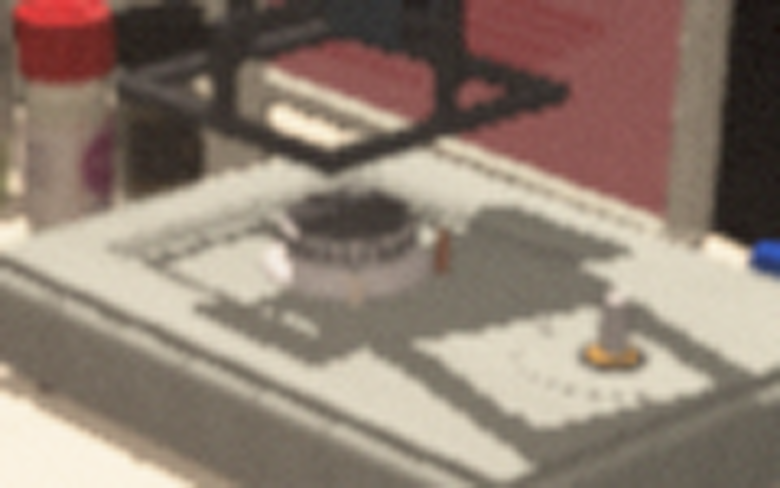

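The held support and the shaft both sit about +10 crop px (1.5 px) to the right of where I project them. That is a shared camera bias, so the relative alignment is good. Lower it.

```bash
python3 -m pendant '[1,1.5,-2,20,0,0,0,1,0,0,25,0,0,0,1,0,0,10,0,0,0,1,0,0,0,0,0,0,1,0,0,0,0,0,0]';python3 go.py .6143 -.1205 .085 1.617;  python3 -m pendant '[1,0,0,4,0,0,0,1,0,0,0,0,0,0]'; python3 -m pendant '[1,0,0,4,0,0,0,1,0,0,0,0,0,0]';python3 go.py .6143 -.1205 .085 1.617
```

```text
time_s: 7.52
position: [0.6156, -0.1218, 0.102]
tool_rot: [-0.073, 3.139, -0.001]
ft_force: [-0.1, 0.5, -2.8]
finger_gap: 0.0096
grip_force: 45.0
t 7.53 pos [ 0.6156 -0.1218  0.102 ] head 1.617 tilt [ 0.002 -0.    -1.   ] q6 -1.83
shift mm [ 1.3  1.4 17. ] rz 0.0 shift if turned first [ 1.3  1.4 17. ] F [-0.1  0.5 -2.8] gap 0.0096 grip 44.99909520149231
time_s: 7.78
position: [0.6147, -0.1218, 0.097]
tool_rot: [-0.073, 3.141, 0.0]
ft_force: [-0.1, -0.0, -2.2]
finger_gap: 0.0098
grip_force: 45.0
time_s: 8.02
position: [0.6144, -0.1218, 0.0925]
tool_rot: [0.072, -3.14, -0.0]
ft_force: [-0.2, -0.3, -2.6]
finger_gap: 0.0094
grip_force: 45.0
t 8.03 pos [ 0.6144 -0.1218  0.0925] head 1.617 tilt [-0.001  0.    -1.   ] q6 -1.83
shift mm [0.1 1.3 7.5] rz -0.0 shift if turned first [0.1 1.3 7.5] F [-0.2 -0.3 -2.6] gap 0.0094 grip 44.99897003173828
```

```bash
python3 -m pendant '[1,0,1,3,0,0,0,1,0,0,0,0,0,0]'; python3 -m pendant '[1,0,0,3,0,0,0,1,0,0,0,0,0,0,1,0,0,0,0,0,0]'; python3 -m pendant '[1,0,0,2,0,0,0,1,0,0,0,0,0,0,1,0,0,0,0,0,0]'
```

```text
time_s: 8.28
position: [0.6145, -0.1206, 0.0896]
tool_rot: [0.073, -3.14, -0.0]
ft_force: [0.4, 0.6, -3.0]
finger_gap: 0.0094
grip_force: 45.0
time_s: 8.65
position: [0.6147, -0.1208, 0.0869]
tool_rot: [-0.073, 3.141, 0.0]
ft_force: [0.5, -0.7, -3.6]
finger_gap: 0.01
grip_force: 45.0
time_s: 9.02
position: [0.6148, -0.1208, 0.085]
tool_rot: [-0.073, 3.14, 0.0]
ft_force: [0.1, -0.1, -3.2]
finger_gap: 0.0095
grip_force: 45.0
```

```bash
python3 -m pendant '[1,0,0,1.5,0,0,0,1,0,0,0,0,0,0,1,0,0,0,0,0,0]'; python3 -m pendant '[1,0,0,1.5,0,0,0,1,0,0,0,0,0,0,1,0,0,0,0,0,0]'; python3 go.py .6143 -.1205 .085 1.617
```

```text
time_s: 9.4
position: [0.6148, -0.1208, 0.0849]
tool_rot: [-0.073, 3.14, -0.0]
ft_force: [-2.4, 0.2, 5.5]
finger_gap: 0.0095
grip_force: 45.0
time_s: 9.78
position: [0.6149, -0.1208, 0.0849]
tool_rot: [-0.073, 3.139, -0.001]
ft_force: [-5.1, 0.2, 11.9]
finger_gap: 0.01
grip_force: 45.0
t 9.78 pos [ 0.6149 -0.1208  0.0849] head 1.617 tilt [ 0.002 -0.    -1.   ] q6 -1.83
shift mm [ 0.5  0.3 -0.1] rz 0.0 shift if turned first [ 0.5  0.3 -0.1] F [-5.1  0.2 11.9] gap 0.01 grip 45.0032776594162
```

Contact came exactly at floor height (TCP 0.0849). Relieve the push, open, then rise.

```bash
python3 -m pendant '[1,0,0,-2.5,0,0,0,0,0,0,0,0,0,0,0,0,0,0,0,0,0,0,0,0,0,0,0,0,0,0,0,0,0,0,0,0,0,0,0,0,0,0,0,0,0,0,0,0,0,0,0,0,0,0,0]'; python3 -m pendant '[0,0,0,-20,0,0,0,0,0,0,-40,0,0,0,0,0,0,-40,0,0,0,0,0,0,0,0,0,0]';python3 go.py .445 .095 .12 -.5
```

```text
time_s: 10.28
position: [0.6172, -0.1213, 0.1863]
tool_rot: [-0.072, 3.132, -0.003]
ft_force: [0.6, -0.8, 0.4]
finger_gap: 0.0469
grip_force: 0.0
t 10.28 pos [ 0.6172 -0.1213  0.1863] head 1.617 tilt [ 0.009 -0.002 -1.   ] q6 -1.83
shift mm [162.6 224.2  64.4] rz -1.025 shift if turned first [-107.1  255.4   64.4] F [ 0.6 -0.8  0.4] gap 0.0469 grip 0.0schema error: expected a multiple of 7 numbers
```

My first call was refused because of a count error, so the fingers opened while the arm was rising. I need to see whether the support moved.

Run:
```python
from h import *
cv2.imwrite("pics/g4.png",cv2.resize(grab_frame("scene")["color"][140:215,290:410],None,fx=6.5,fy=6.5,interpolation=cv2.INTER_CUBIC))
```

```text
(no output)
```

View pics/g4.png

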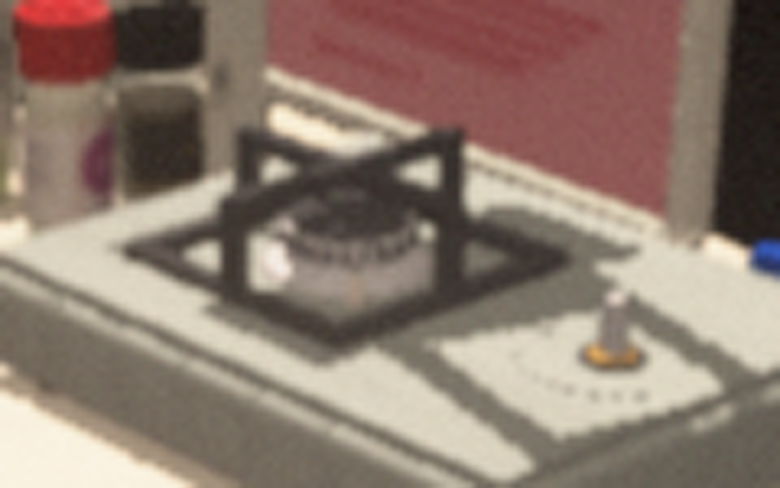

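The support is in or close to its recess, with its corners at about (127,248), (335,347) and (568,257). I'll compare those with the seated prediction.

Run:
```python
from h import *
g=grab_frame("scene");a=.065
pr=lambda X:((proj(g,X)-[290,140]+.5)*6.5).round()
for z in(.060,.063,.054+.046):print(z,pr(world([.638,-.1195,.046],[[a,a,z],[a,-a,z],[-a,-a,z],[-a,a,z],[a,0,z],[0,a,z],[-a,0,z],[0,-a,z]])).tolist())
```

```text
0.06 [[114.0, 251.0], [347.0, 177.0], [566.0, 259.0], [329.0, 345.0], [234.0, 213.0], [218.0, 296.0], [452.0, 301.0], [453.0, 217.0]]
0.063 [[114.0, 244.0], [348.0, 171.0], [567.0, 252.0], [329.0, 338.0], [234.0, 207.0], [218.0, 289.0], [452.0, 294.0], [453.0, 210.0]]
0.1 [[112.0, 159.0], [348.0, 89.0], [570.0, 166.0], [330.0, 246.0], [233.0, 123.0], [217.0, 201.0], [454.0, 205.0], [455.0, 126.0]]
```

The offsets match a seated support, all within about 1.5 mm and uniform. Go over the knob, taking the turn that keeps joint 6 central (rz +2.117).

```bash
python3 -m pendant '[0,32.5,45,0,0,0,0,0,32.5,45,0,0,0,0,0,32.5,45,0,0,0,0,0,32.5,45,0,0,0,0,0,32.5,45,0,0,0,0,0,0,0,0,0,0,0.1764,0,0,0,0,0,0,0.1764]'; python3 -m pendant '[0,0,0,0,0,0,0.1764,0,0,0,0,0,0,0.1764,0,0,0,0,0,0,0.1764,0,0,0,0,0,0,0.1764,0,0,0,0,0,0,0.1764,0,0,0,0,0,0,0.1764,0,0,0,0,0,0,0.1764,0,0,0,0,0,0,0.1764]'; python3 -m pendant '[0,0,0,0,0,0,0.1764,0,0,0,0,0,0,0.1764,0,0,0,0,0,0,0]'; python3 go.py .445 .095 .022 -.5
```

```text
time_s: 11.25
position: [0.4405, 0.097, 0.1807]
tool_rot: [-0.486, -3.101, 0.001]
ft_force: [0.7, 0.2, 0.5]
finger_gap: 0.0915
grip_force: 0.0
time_s: 12.25
position: [0.441, 0.0963, 0.1804]
tool_rot: [-2.383, -2.044, 0.004]
ft_force: [0.0, -0.2, 0.4]
finger_gap: 0.0913
grip_force: 0.0
time_s: 12.62
position: [0.4412, 0.0963, 0.1807]
tool_rot: [-2.699, -1.605, 0.004]
ft_force: [-1.1, 0.6, -0.3]
finger_gap: 0.0913
grip_force: 0.0
t 12.62 pos [0.4412 0.0963 0.1807] head -0.498 tilt [-0.003 -0.    -1.   ] q6 0.69
shift mm [  0.9   4.3 158.7] rz 0.002 shift if turned first [  0.9   4.3 158.7] F [-1.1  0.6 -0.3] gap 0.0913 grip 0.0
```

```bash
python3 -m pendant '[0,1,4.3,50,0,0,0,0,0,0,50,0,0,0,0,0,0,35,0,0,0,0,0,0,15,0,0,0,0,0,0,8,0,0,0,0,0,0,0,0,0,0,0,0,0,0,0,0,0]'; python3 go.py .445 .095 .022 -.5
python3 - <<'E'
from h import *
g=cv2.resize(grab_frame("scene")["color"][190:290,250:400],None,fx=4,fy=4,interpolation=cv2.INTER_CUBIC);t=cv2.resize(grab_frame("top")["color"][110:220,310:430],None,fx=2.5,fy=2.5,interpolation=cv2.INTER_CUBIC)
o=np.zeros((400,900,3),np.uint8);o[:400,:600]=g;o[:275,600:]=t;cv2.imwrite("pics/g5.png",o[:,:800] if 0 else cv2.resize(o,(800,356)))
E
```

```text
time_s: 13.5
position: [0.4468, 0.0954, 0.0245]
tool_rot: [2.701, 1.604, 0.002]
ft_force: [0.6, -0.3, -0.3]
finger_gap: 0.0912
grip_force: 0.0
t 13.5 pos [0.4468 0.0954 0.0245] head -0.499 tilt [ 0.001  0.    -1.   ] q6 0.68
shift mm [-1.2 -1.4  2.5] rz 0.001 shift if turned first [-1.2 -1.4  2.5] F [ 0.6 -0.3 -0.3] gap 0.0912 grip 0.0
```

View pics/g5.png

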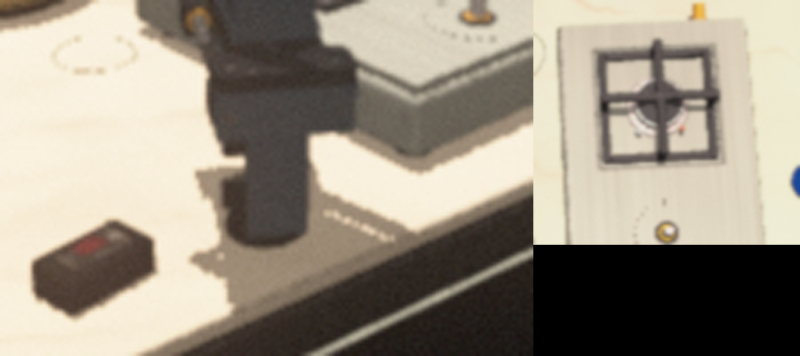

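The support sits square in the recess, and the fingers are around the knob. Close on it.

```bash
python3 -m pendant '[0,-1.2,-1.2,2.5,0,0,0,1,0,0,0,0,0,0,1,0,0,0,0,0,0,1,0,0,0,0,0,0,1,0,0,0,0,0,0,1,0,0,0,0,0,0,1,0,0,0,0,0,0,1,0,0,0,0,0,0]' 35; python3 -m pendant '[1,0,0,0,0,0,0,1,0,0,0,0,0,0,1,0,0,0,0,0,0,1,0,0,0,0,0,0]'; python3 go.py .445 .095 .022 -.5
```

```text
time_s: 14.6
position: [0.4446, 0.0948, 0.0214]
tool_rot: [-2.702, -1.603, -0.0]
ft_force: [-0.6, -0.0, 0.0]
finger_gap: 0.0239
grip_force: 0.0
time_s: 15.1
position: [0.4446, 0.0948, 0.0215]
tool_rot: [-2.702, -1.603, -0.0]
ft_force: [-0.4, -0.3, -0.3]
finger_gap: 0.0128
grip_force: 35.0
t 15.1 pos [0.4446 0.0948 0.0215] head -0.5 tilt [ 0.  0. -1.] q6 0.68
shift mm [ 0.3  0.2 -0.5] rz 0.0 shift if turned first [ 0.3  0.2 -0.5] F [-0.4 -0.3 -0.3] gap 0.0128 grip 34.999873638153076
```

```bash
python3 -m pendant '[1,0,0,-30,0,0,0,1,0,0,-50,0,0,0,1,0,0,-50,0,0,0,1,0,0,0,0,0,0.171,1,0,0,0,0,0,0.171,1,0,0,0,0,0,0.171,1,0,0,0,0,0,0.171,1,0,0,0,0,0,0.171]'; python3 -m pendant '[1,0,0,0,0,0,0.17,1,0,0,0,0,0,0,1,0,0,0,0,0,0]'; python3 go.py .4935 -.126 .15 -1.525
```

```text
time_s: 16.1
position: [0.4443, 0.0948, 0.1513]
tool_rot: [-3.124, -0.33, 0.001]
ft_force: [0.6, -0.8, -0.6]
finger_gap: 0.0128
grip_force: 35.0
time_s: 16.48
position: [0.4444, 0.0948, 0.1514]
tool_rot: [-3.141, -0.076, 0.0]
ft_force: [-0.2, -0.5, -0.9]
finger_gap: 0.013
grip_force: 35.0
t 16.48 pos [0.4444 0.0948 0.1514] head -1.522 tilt [-0.  0. -1.] q6 1.71
shift mm [ 38.3 222.9   1.3] rz 0.003 shift if turned first [ 38.9 222.8   1.3] F [-0.2 -0.5 -0.9] gap 0.013 grip 34.99993085861206
```

```bash
python3 -m pendant '[1,7.7,44.5,0,0,0,0,1,7.7,44.5,0,0,0,0,1,7.7,44.5,0,0,0,0,1,7.7,44.5,0,0,0,0,1,7.7,44.5,0,0,0,0,1,0,0,0,0,0,0,1,0,0,0,0,0,0]'; python3 go.py .4935 -.126 .118 -1.525
```

```text
time_s: 17.35
position: [0.4928, -0.1253, 0.1512]
tool_rot: [-3.14, -0.073, 0.001]
ft_force: [-0.1, 0.1, 0.3]
finger_gap: 0.0128
grip_force: 35.0
t 17.35 pos [ 0.4928 -0.1253  0.1512] head -1.524 tilt [-0.001  0.001 -1.   ] q6 1.25
shift mm [ 0.7  0.8 33.2] rz 0.001 shift if turned first [ 0.7  0.8 33.2] F [-0.1  0.1  0.3] gap 0.0128 grip 34.99995946884155
```

```bash
python3 -m pendant '[1,0.7,0.7,25,0,0,0,1,0,0,14,0,0,0,1,0,0,0,0,0,0,1,0,0,0,0,0,0]'; for i in 1; do python3 -m pendant '[1,0,0,3,0,0,0,1,0,0,0,0,0,0]'; python3 -m pendant '[1,0,0,3,0,0,0,1,0,0,0,0,0,0]';  done; python3 go.py .4935 -.126 .0915 -1.525
```

```text
time_s: 17.85
position: [0.4945, -0.1261, 0.113]
tool_rot: [3.141, 0.073, 0.002]
ft_force: [0.2, -0.4, -0.9]
finger_gap: 0.0125
grip_force: 35.0
time_s: 18.1
position: [0.4941, -0.1264, 0.1096]
tool_rot: [3.141, 0.072, 0.001]
ft_force: [-0.5, 0.2, -0.9]
finger_gap: 0.0126
grip_force: 35.0
time_s: 18.35
position: [0.4938, -0.1263, 0.1062]
tool_rot: [-3.141, -0.072, 0.001]
ft_force: [-0.1, 0.1, 0.6]
finger_gap: 0.0125
grip_force: 35.0
t 18.35 pos [ 0.4938 -0.1263  0.1062] head -1.525 tilt [-0.  0. -1.] q6 1.25
shift mm [-0.3 -0.3 14.7] rz 0.0 shift if turned first [-0.3 -0.3 14.7] F [-0.1  0.1  0.6] gap 0.0125 grip 34.99986290931702
```

```bash
python3 -m pendant '[1,0,0,2,0,0,0,1,0,0,0,0,0,0]'; python3 -m pendant '[1,0,0,2,0,0,0,1,0,0,0,0,0,0]'; python3 -m pendant '[1,0,0,2,0,0,0,1,0,0,0,0,0,0]'
```

```text
time_s: 18.6
position: [0.4939, -0.1264, 0.1043]
tool_rot: [-3.141, -0.072, 0.0]
ft_force: [0.7, -0.5, -0.6]
finger_gap: 0.0128
grip_force: 35.0
time_s: 18.85
position: [0.4937, -0.1265, 0.1022]
tool_rot: [3.141, 0.073, -0.001]
ft_force: [-0.2, -1.2, -0.1]
finger_gap: 0.0127
grip_force: 35.0
time_s: 19.1
position: [0.4937, -0.1264, 0.1002]
tool_rot: [3.141, 0.073, -0.001]
ft_force: [-1.8, -1.4, -0.1]
finger_gap: 0.0127
grip_force: 35.0
```

The knob is 7 mm past the tip with no vertical load, so the flat is engaged. I'll go on down, giving way slightly to the side force.

```bash
python3 -m pendant '[1,-0.4,0.4,3,0,0,0,1,0,0,0,0,0,0]'; python3 -m pendant '[1,0,0,3,0,0,0,1,0,0,0,0,0,0]'; python3 -m pendant '[1,0,0,3,0,0,0,1,0,0,0,0,0,0,1,0,0,0,0,0,0]'
```

```text
time_s: 19.35
position: [0.4936, -0.1266, 0.0971]
tool_rot: [-3.14, -0.072, 0.0]
ft_force: [-0.9, 0.7, -1.2]
finger_gap: 0.0124
grip_force: 35.0
time_s: 19.6
position: [0.4936, -0.1266, 0.0942]
tool_rot: [-3.14, -0.072, 0.0]
ft_force: [0.4, 0.0, -1.3]
finger_gap: 0.013
grip_force: 35.0
time_s: 19.98
position: [0.4937, -0.1268, 0.0915]
tool_rot: [-3.141, -0.072, -0.0]
ft_force: [-0.6, -0.5, 1.0]
finger_gap: 0.0128
grip_force: 35.0
```

```bash
python3 -m pendant '[1,0,0,2,0,0,0,1,0,0,0,0,0,0]' 45; python3 -m pendant '[1,0,0,2,0,0,0,1,0,0,0,0,0,0]'; python3 -m pendant '[1,0,0,2,0,0,0,1,0,0,0,0,0,0]'; python3 -m pendant '[1,0,0,1.5,0,0,0,1,0,0,0,0,0,0,1,0,0,0,0,0,0]'
```

```text
time_s: 20.23
position: [0.4937, -0.1268, 0.0897]
tool_rot: [-3.141, -0.072, -0.001]
ft_force: [-2.0, 0.0, 4.3]
finger_gap: 0.0124
grip_force: 45.0
time_s: 20.48
position: [0.4938, -0.1268, 0.0879]
tool_rot: [3.141, 0.072, 0.001]
ft_force: [-1.8, -0.4, 5.9]
finger_gap: 0.0127
grip_force: 45.0
time_s: 20.72
position: [0.4938, -0.1268, 0.0862]
tool_rot: [3.141, 0.072, 0.001]
ft_force: [-2.6, 0.1, 8.5]
finger_gap: 0.0127
grip_force: 45.0
time_s: 21.1
position: [0.4938, -0.1268, 0.0852]
tool_rot: [3.141, 0.072, 0.001]
ft_force: [-3.9, -0.5, 11.1]
finger_gap: 0.0122
grip_force: 45.0
```

The force climbed along the spring's curve from 4.3 to 11.1 N over 6 mm, so the shaft is fully pressed in. Hand in.

```bash
python3 -m pendant '[1,0,0,0,0,0,0,1,0,0,0,0,0,0,1,0,0,0,0,0,0]'; python3 -c "
from bench import bot
print(bot.hand_in())"
```

```text
time_s: 21.48
position: [0.4938, -0.1268, 0.0852]
tool_rot: [3.141, 0.072, 0.002]
ft_force: [-3.9, 0.1, 11.1]
finger_gap: 0.013
grip_force: 45.0
the job is handed in; nothing more can be done
None
```

I handed the job in at 21.5 s with the pan support square in its recess and released, and the knob home on the shaft and held pressed in against the spring (11 N at full stroke); the hand-in gave back no verdict.

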